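Draw up a mortise-and-tenon joint with a drawbore pin

TASK

Take the tapered drawbore pin from the rack and drive it straight down through the peg hole of the clamped table leg, finding the offset hole in the tenon inside by feel, so that its taper draws the rail up until the shoulder is shut tight against the leg. Let the pin do the pulling: do not push the rail by hand, and stop once the shoulder is tight instead of forcing the pin, which would split the wood. Leave the pin standing wedged in the joint, let go of it, and leave the awl, the mallet and the square as they are.

Things in the scene. Friction and masses are not known exactly. Their poses are not given: they have to be found in the camera images.
- leg: Light wooden table leg lying clamped on dark bearers. Origin on the bench straight under the peg hole; z up, +x from the leg towards the rail (away from the robot). The leg reaches 38 mm to -x and 32 mm to +x, 220 mm to -y and 75 mm to +y of the hole, and from 60 to 120 mm above the bench. A steel holdfast, 190 mm high, presses on it 175 mm to -y of the hole.
- leg_hole (a point): Centre of the mouth of the vertical round 18 mm peg hole in the leg's upper face; axes as the leg's. The hole goes through an upper cheek 18 mm thick, the rail's tenon (24 mm) and a lower cheek 18 mm thick; below is free space down to the bench, 60 mm.
- mortise (a point): Centre of the mortise mouth in the leg's +x face, 32 mm to +x and 30 mm below leg_hole. The rail's tenon sits in it, its upper face 18 mm below leg_hole. The tenon's own round 18 mm hole is drawbored by hand: its centre lies 2.5 to 6.5 mm plus the present gap to +x of leg_hole and up to 2 mm to either side in y (how much is not known). So at first both holes share only a lens, 6 to 13 mm wide in x.
- rail (a joint): Shoulder gap in m: 0 is shut against the leg; starts at 3 to 5 mm. Light wooden rail 215 x 90 x 44 mm along the leg's +x, upper face 111 mm above the bench; it slides with 5 N of drag and stays where left. The pin draws it in by bearing on the leg hole's +x edge and the tenon hole's -x edge, its axis wandering some 5 mm to -x. Drawing takes a 4 to 10 N push, which climbs past 20 N soon after the gap shuts.
- pin_grip (a point): Centre of the drawbore pin's dark wooden handle, 39 mm above its foot; z from tip to handle. Handle 28 mm across, 80 mm long, the lowest 9 mm a steel bolster 34 mm across; below it a round steel shank 110 mm long, evenly tapered from 18 mm to 7 mm, with a rounded tip 4 mm wide. 0.22 kg. It hangs upright in the rack. Wedged home, the handle's foot stands 2 to 55 mm above the leg.
- pin_tip (a point): The tip of the drawbore pin, on its axis, 149 mm below pin_grip.
- awl_grip (a point): Centre of the short pear-shaped palm handle of a marking awl (handle 45 mm long, up to 40 mm wide, its top 190 mm above the bench; thin straight 7 mm blade below): not used. It hangs in the rack's other hole; which tool is in which hole varies. Carry the pin clear of it.
- rack: Plywood tool rack, fixed: a board 100 mm (x) by 210 mm (y), its upper face 145 mm above the bench, on two end panels, with two 22 mm holes 55 mm to +y and -y of the middle, from which the two tools hang by their bolsters. Origin on the bench under its middle.
- mallet_center (a point): Centre of the head of a wooden mallet lying on the bench (head 75 x 130 x 65 mm, handle 210 mm long to -x): leave it.
- square_center (a point): Middle of the dark stock of a try square lying flat on the bench (stock 120 mm along y, steel blade 165 mm long to +x, up to 18 mm high): leave it.
Things that resemble listed ones, but are neither listed nor needed, are in the scene too. What is meant by the part that bears pin_grip is not turquoise, and is the larger of those in its own colour.

How it is judged:
By the outcome, as a careful person would: the job done as asked, in the order asked, and still so for the second after the job is handed in, with the robot touching nothing.
It also fails if it takes over 58 s, if anything falls off the work surface, if the arm or the gripper's body presses on something with over 40 N, if the wrist force passes 120 N, or if a joint passes its speed limit or range.

ROBOT

A 6-joint arm with a two-finger parallel gripper is mounted at the origin on the work surface. World frame = base frame: x ahead of the robot, y to its left, z up, the work surface at z = 0. Lengths are in m, angles in rad, forces in N, time in s.
With the tool pointing down it reaches from about 0.325 to 0.9 m from the base axis. Payload 6.1 kg.
Tool frame: the origin (TCP) lies on the centre line of the jaws, within the pads' length; the fingertips stand 11 mm ahead of it and the grasp point (between the pads) lies 8 mm behind it; z points along the fingers, y is the direction in which the jaws open and shut (so a half turn about z gives the same grasp; the last joint's range is limited). The gripper opens to 85 mm and grips with 20 to 120 N. Pads are 22 mm wide; open, the fingers measure 114 mm over their backs; the gripper's body (76 mm by 85 mm) begins 54 mm behind the grasp point. The pads swing forward as they close: fully open they stand 13 mm farther back than shut.
Start: joints at [1.065, 0.22, 1.526, -0, 1.395, -0.126], TCP at [0.232, 0.58, 0.242] pointing down, gripper open.
Joint ranges: [-2.98, 2.98], [-0.91, 2.08], [0.09, 2.57], [-1.24, 4.39], [0.2, 2.65], [-2.68, 2.68]. Speed limits (rad/s): [2.57, 2.57, 3.01, 3.14, 3.14, 3.14].

INTERFACE

Orientations are given as a unit quaternion [w, x, y, z].
In Python, from cell import sense, snapshot, job_done gives the robot as it stands.
- The arm moves only by the shell command python3 -m creep 'ROWS' [OPENING] [FORCE]. ROWS is JSON, a list of rows, each an object with "dp": the shift along the tool's x, y, z as a fraction of full scale, a list of three; "turn": the turn about the tool's z as a fraction of full scale. A call has 1 to 8 rows; each row is the pose to reach, as a shift and turn from the pose commanded when the call began, along the tool's axes at that moment; what a row does not reach only later rows make up. Full scale, the value 1, is 250 mm for a shift and 30 degrees for a turn. A row lasts 1/10 s, in which the tool goes at most 50 mm and 8.59 degrees, less where a joint would pass 70% of its speed; a pose out of reach is approached as far as the arm can. A call with a number of a shift or a turn outside -1 to 1 is refused whole. A call with a gripper value outside its range is refused whole. OPENING is the opening, from 0 (shut) to 1 (fully open), set as the call begins (- or left out, the last holds). The fingers move at their own pace and stop on an object; FORCE is the grip in N (left out, the last holds). Time passes only in rows, so rows that repeat a pose let the fingers close. It gives the time, the measured TCP pose, the force and the opening at its end, in the units of the state.
- sense(): the state, without advancing time (a new reading comes with each control period).
- snapshot(name): name is "scene" or "top"; returns a dict with "color" (480x640x3 uint8, blue, green, red), "range_z" (480x640 float32, m along the optical axis (not along the pixel's ray), 0 where there is no reading), "fx", "fy", "cx", "cy" (pixels), "R" (3x3) and "t" (3): a world point X has camera coordinates R X + t. Camera axes: x right, y down, z forward; pixel columns grow to the right and rows downward; lengths in m; the calibration is good to about 2 mm. A picture is of the moment at which its call begins.
- job_done(): hands the job in, once; it reports no verdict.
The state is a dict: "t": time; "q": joint angles; "dq": joint speeds; "effort": joint torques, N m; "tool_pos": TCP position; "tcp_rot": TCP orientation; "force": force on the tool from outside, world axes, zero at the start; "wrist_torque": the same for the moment, N m; "gripper_width": finger opening in m.
Only numpy, scipy, OpenCV 4.12 (cv2) and the standard library are available. Lean on these libraries where they do the work, as an engineer would, in place of code of your own. Each camera call takes 0.05 s, during which the arm holds its last target. There are 200 camera calls.

## Working session

There is one attempt and no reset: what is moved stays moved. The work goes in short steps, Python scripts to look and compute and a shell command to move; the robot and the scene stay as the last step left them, time stands still between calls to the robot, and variables do not carry over. Pictures are saved under pics/ and viewed, about 8 in all and at most 12, crops included, and the job is handed in when it is done.

```bash
mkdir -p pics; ls
python3 - <<'E'
from cell import sense, snapshot
import cv2,numpy as np
s=sense();print({k:np.round(v,3).tolist() for k,v in s.items()})
for n in("scene","top"):
    d=snapshot(n);cv2.imwrite(f"pics/{n}0.png",d["color"]);np.savez(f"{n}0.npz",**d)
    print(n,d["fx"],d["cx"],d["cy"],np.round(d["R"],3).tolist(),np.round(-np.array(d["R"]).T@d["t"],3))
E
```

```text
pics
{'t': 0.0, 'q': [1.065, 0.221, 1.528, -0.0, 1.395, -0.126], 'dq': [0.001, -0.001, -0.001, 0.001, 0.0, 0.0], 'effort': [-0.0, -49.689, -38.94, -0.0, 0.011, 0.0], 'tool_pos': [0.231, 0.58, 0.241], 'tcp_rot': [-0.0, 0.189, 0.982, -0.001], 'force': [-0.438, -0.016, 0.061], 'wrist_torque': [-0.008, 0.011, -0.036], 'gripper_width': 0.085}
scene 612.0615325637107 310.8710801477141 237.67607218057236 [[-0.834, 0.551, -0.004], [0.412, 0.619, -0.669], [-0.366, -0.559, -0.743]] [0.977 0.688 1.024]
top 443.3792428386703 326.48597164901736 232.98412223727294 [[0.021, -0.999, 0.032], [-0.981, -0.027, -0.192], [0.193, -0.027, -0.981]] [0.293 0.025 1.226]
```

View pics/scene0.png

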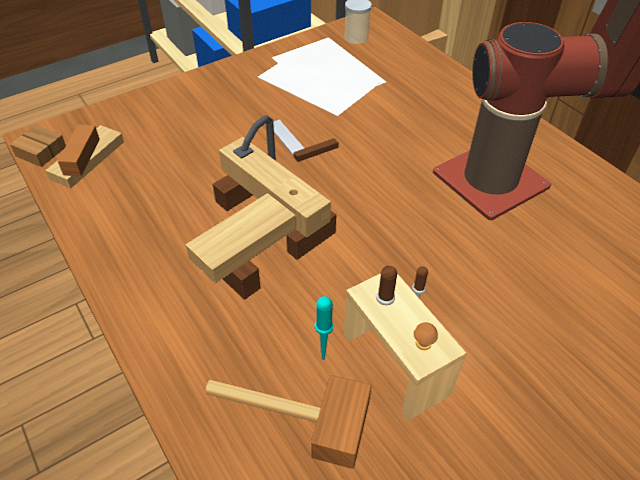

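View pics/top0.png

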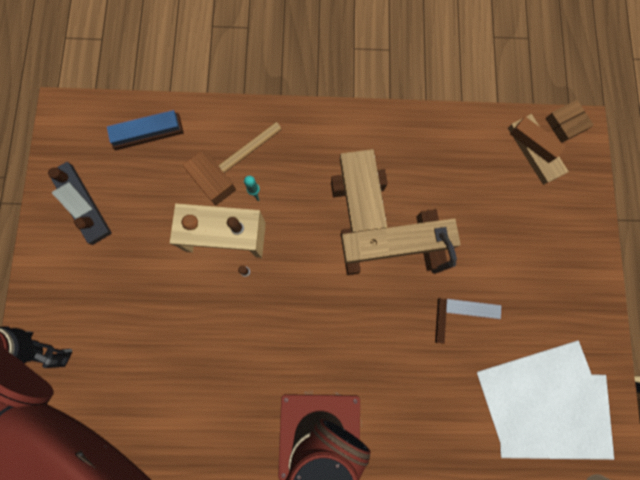

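The scene shows the pin (dark handle, scene 387,284 / top 235,225) in the rack, with the awl at scene (425,335). A small dark lookalike stands at (420,278) and a turquoise one at (323,315). The peg hole is at scene (293,192) / top (374,241).

```bash
cat > h.py <<'E'
import cv2,numpy as np
def load(n,k): return dict(np.load(f"{n}{k}.npz"))
def ray(d,u,v,z):
    R=np.array(d["R"]);c=-R.T@d["t"]
    w=R.T@np.array([(u-d["cx"])/d["fx"],(v-d["cy"])/d["fy"],1]);return c+w*(z-c[2])/w[2]
def cloud(d):
    Z=d["range_z"];v,u=np.mgrid[:480,:640]
    P=np.stack([(u-d["cx"])/d["fx"]*Z,(v-d["cy"])/d["fy"]*Z,Z],-1)
    X=(P-d["t"])@np.array(d["R"]);X[Z==0]=np.nan;return X
def proj(d,X):
    p=np.array(d["R"])@X+d["t"];return np.array([p[0]/p[2]*d["fx"]+d["cx"],p[1]/p[2]*d["fy"]+d["cy"]])
E
python3 - <<'E'
from h import *
for n,hole,rng in(("top",(374,241),7),("scene",(293,192),9)):
    d=load(n,0);X=cloud(d);g=d["color"].astype(int);gr=g.sum(2)
    # hole
    u0,v0=hole;w=gr[v0-rng:v0+rng+1,u0-rng:u0+rng+1];m=w<0.72*np.median(w)
    vv,uu=np.nonzero(m);print(n,"hole px",uu.mean()+u0-rng,vv.mean()+v0-rng,m.sum(),uu.min(),uu.max(),vv.min(),vv.max(),ray(d,uu.mean()+u0-rng,vv.mean()+v0-rng,.12))
    # leg top, rail top
    for nm,z,box in(("leg",.12,None),("rail",.111,None),("rack",.145,None)):
        x0=(.42,.12,) if 0 else None
        m=(abs(X[...,2]-z)<.0035)&(g[...,2]>140)&(X[...,0]>.2)&(X[...,0]<.9)
        k,l,st,_=cv2.connectedComponentsWithStats(m.astype(np.uint8))
        i=1+st[1:,4].argmax();P=X[l==i][:,:2].astype(np.float32)
        r=cv2.minAreaRect(P*1000);print(nm,st[i,4],r)
    # dark handles
    m=(g[...,2]<110)&(X[...,2]>.155)&(X[...,0]>.3)&(X[...,1]>0)&(X[...,2]<.3)
    k,l,st,_=cv2.connectedComponentsWithStats(m.astype(np.uint8))
    for i in range(1,k):
        if st[i,4]>15:
            P=X[l==i];print("dark",st[i],np.round(np.nanmin(P,0),3),np.round(np.nanmax(P,0),3),np.round(np.nanmean(P[P[:,2]>P[:,2].max()-.006],0),3))
d=load("top",0);s=load("scene",0)
a=np.hstack([cv2.resize(d["color"][190:290,160:280],None,fx=3,fy=3),cv2.resize(d["color"][190:290,330:475],None,fx=3,fy=3)])
b=np.hstack([cv2.resize(s["color"][255:355,340:470],None,fx=3,fy=3),cv2.resize(s["color"][150:250,230:360],None,fx=3,fy=3)])
W=max(a.shape[1],b.shape[1]);f=lambda q:cv2.copyMakeBorder(q,0,0,0,W-q.shape[1],cv2.BORDER_CONSTANT)
cv2.imwrite("pics/c1.png",np.vstack([f(a),f(b)])[:, :800])
E
```

```text
top hole px 374.0 240.54545454545453 11 4 9 5 8 [ 0.49426202 -0.12675969  0.12      ]
leg 2386 ((500.8177490234375, -197.11355590820312), (70.68453216552734, 295.0607604980469), 9.63101863861084)
rail 2284 ((632.3853149414062, -99.47190856933594), (216.63677978515625, 89.67684936523438), 9.668567657470703)
rack 2689 ((516.324462890625, 272.07177734375), (210.71731567382812, 100.8548355102539), 87.00540161132812)
dark [244 175  12  14 131] [0.611 0.175 0.157] [0.637 0.201 0.197] [0.624 0.189 0.192]
dark [227 217  15  16 161] [0.499 0.203 0.155] [0.522 0.227 0.23 ] [0.512 0.216 0.226]
dark [183 224  10   5  20] [0.501 0.318 0.178] [0.51  0.338 0.189] [0.504 0.33  0.185]
scene hole px 292.75 192.25 36 0 13 7 18 [ 0.49175106 -0.12242456  0.12      ]
leg 2471 ((500.4262390136719, -195.39791870117188), (73.50008392333984, 298.9999694824219), 9.626564979553223)
rail 3107 ((631.2973022460938, -97.97924041748047), (219.81394958496094, 93.06109619140625), 9.771684646606445)
rack 4691 ((516.5814819335938, 273.73895263671875), (212.90716552734375, 103.76264190673828), 86.64641571044922)
dark [379 268  18  33 397] [0.503 0.214 0.156] [0.529 0.234 0.227] [0.515 0.226 0.223]
dark [317 296  16  24 313] [0.613 0.18  0.155] [0.64  0.206 0.194] [0.627 0.192 0.19 ]
```

View pics/c1.png

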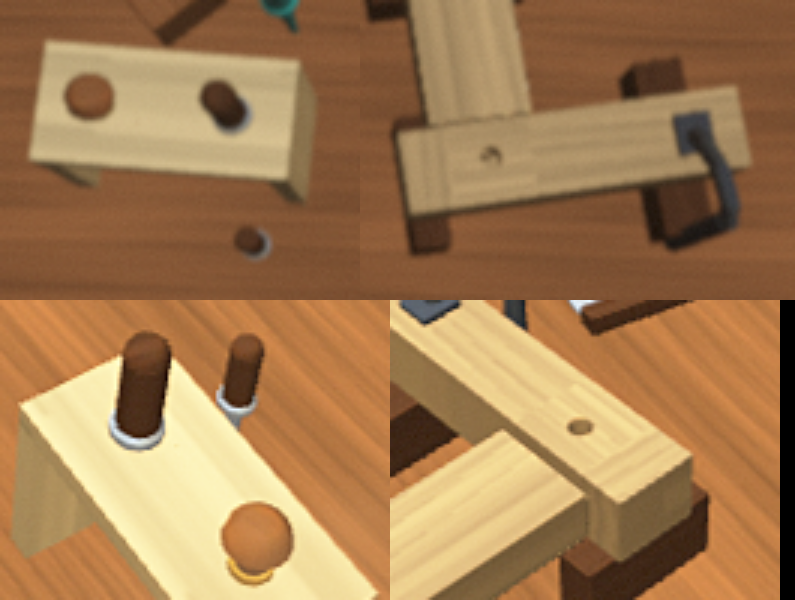

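The crop confirms the pin's white bolster in the rack's -y hole and the clean peg hole. Estimates are pin (0.5135, 0.218), peg hole (0.492, -0.124), leg yaw 9.65° and gap about 3.5 mm. Next I move halfway to the pin and turn the tool square to the world.

```bash
python3 -m creep '[{"dp":[-0.8,-0.46,-0.12],"turn":-0.727},{"dp":[-0.8,-0.46,-0.12],"turn":-0.727},{"dp":[-0.8,-0.46,-0.12],"turn":-0.727},{"dp":[-0.8,-0.46,-0.12],"turn":-0.727},{"dp":[-0.8,-0.46,-0.12],"turn":-0.727},{"dp":[-0.8,-0.46,-0.12],"turn":-0.727},{"dp":[-0.8,-0.46,-0.12],"turn":-0.727},{"dp":[-0.8,-0.46,-0.12],"turn":-0.727}]' 1 60
python3 - <<'E'
from h import *
d=load("top",0);s=load("scene",0)
for z in(.0,.1,.15,.18,.2):print(z,"decoy",ray(d,243,270,z)[:2],ray(s,420,272,z)[:2])
for z in(.219,.225,.19):print(z,"pin",ray(d,232,222,z)[:2],ray(s,388,273,z)[:2])
print("bolster", ray(s,386,298,.15), ray(d,238,228,.15))
E
```

```text
t: 0.9
tool_pos: [0.3741, 0.4, 0.2718]
tcp_rot: [-0.0, -0.001, 1.0, -0.0]
force: [0.1, 1.0, 0.1]
gripper_width: 0.0853
0.0 decoy [0.42397933 0.21927773] [0.33215728 0.12915777]
0.1 decoy [0.41327687 0.20347338] [0.39510538 0.18371709]
0.15 decoy [0.40792564 0.19557121] [0.42657944 0.21099675]
0.18 decoy [0.4047149 0.1908299] [0.44546387 0.22736454]
0.2 decoy [0.40257441 0.18766903] [0.45805349 0.23827641]
0.219 pin [0.51103243 0.21626538] [0.51618752 0.22052989]
0.225 pin [0.50973204 0.21512887] [0.51962042 0.22401288]
0.19 pin [0.51731766 0.22175851] [0.49959513 0.20369544]
bolster [0.51468293 0.22294282 0.15      ] [0.51127777 0.21371939 0.15      ]
```

```bash
python3 -m creep '[{"dp":[-0.558,-0.728,0]},{"dp":[-0.558,-0.728,0]},{"dp":[-0.558,-0.728,0]},{"dp":[-0.558,-0.728,0]},{"dp":[-0.558,-0.728,0]},{"dp":[-0.558,-0.728,0]},{"dp":[-0.558,-0.728,0]}]'
python3 - <<'E'
from cell import *
import cv2
s=snapshot("scene")["color"];t=snapshot("top")["color"]
import numpy as np
cv2.imwrite("pics/c2.png",np.hstack([cv2.resize(s[200:360,320:480],None,fx=2.4,fy=2.4),cv2.resize(t[160:300,160:300],(384,384))]))
E
```

```text
invalid input
```

View pics/c2.png

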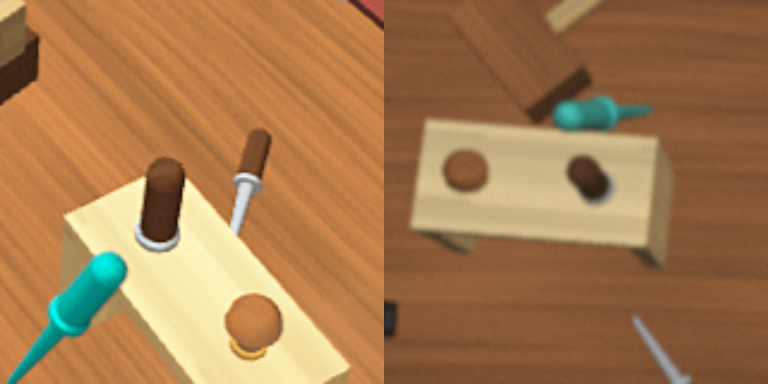

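The row was refused because `turn` is required, so the arm did not move. The picture shows the two loose lookalikes toppling by themselves, with the turquoise one leaning by the rack and the small dark one falling behind it. The pin still stands upright. I'll resend the row.

```bash
python3 -m creep '[{"dp":[-0.558,-0.728,0],"turn":0},{"dp":[-0.558,-0.728,0],"turn":0},{"dp":[-0.558,-0.728,0],"turn":0},{"dp":[-0.558,-0.728,0],"turn":0},{"dp":[-0.558,-0.728,0],"turn":0},{"dp":[-0.558,-0.728,0],"turn":0},{"dp":[-0.558,-0.728,0],"turn":0}]'
python3 - <<'E'
from cell import *
import cv2
s=snapshot("scene")["color"];t=snapshot("top")["color"]
import numpy as np
cv2.imwrite("pics/c3.png",np.hstack([cv2.resize(s[200:360,300:460],None,fx=2.4,fy=2.4),cv2.resize(t[160:300,160:300],(384,384))]))
E
```

```text
t: 1.7
tool_pos: [0.5142, 0.2182, 0.2718]
tcp_rot: [-0.001, -0.0, 1.0, 0.0]
force: [-0.2, 0.7, 0.1]
gripper_width: 0.0855
```

View pics/c3.png

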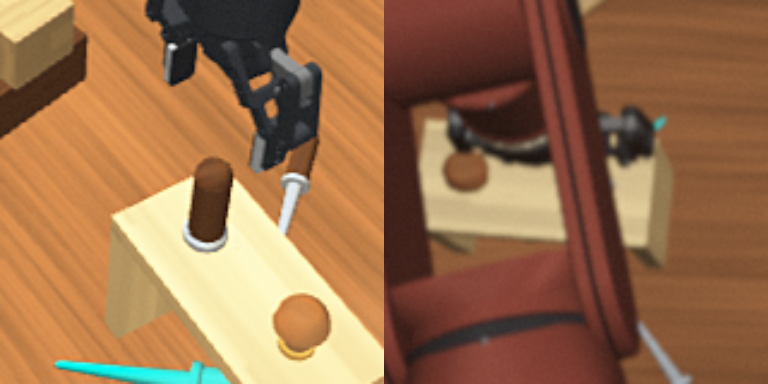

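The fingers straddle the pin handle, which is at (210,200) in the crop, and the turquoise decoy lies on the bench. I descend and close.

```bash
python3 -m creep '[{"dp":[0,0,0.13],"turn":0},{"dp":[0,0,0.26],"turn":0},{"dp":[0,0,0.383],"turn":0},{"dp":[0,0,0.383],"turn":0},{"dp":[0,0,0.383],"turn":0}]' && python3 -m creep '[{"dp":[0,0,0],"turn":0},{"dp":[0,0,0],"turn":0},{"dp":[0,0,0],"turn":0},{"dp":[0,0,0],"turn":0},{"dp":[0,0,0],"turn":0},{"dp":[0,0,0],"turn":0},{"dp":[0,0,0],"turn":0},{"dp":[0,0,0],"turn":0}]' 0 100
```

```text
t: 2.3
tool_pos: [0.5137, 0.2188, 0.1768]
tcp_rot: [-0.0, -0.001, 1.0, -0.0]
force: [-0.5, 1.3, -0.1]
gripper_width: 0.0854
t: 3.1
tool_pos: [0.5151, 0.218, 0.1778]
tcp_rot: [0.001, -0.0, 1.0, 0.0]
force: [-1.6, 2.6, 6.0]
gripper_width: 0.0261
```

```bash
python3 -m creep '[{"dp":[0,0,-0.04],"turn":0},{"dp":[0,0,-0.12],"turn":0},{"dp":[0,0,-0.3],"turn":0},{"dp":[0,0,-0.46],"turn":0},{"dp":[0,0,-0.6],"turn":0},{"dp":[0,0,-0.6],"turn":0},{"dp":[0,0,-0.6],"turn":0}]'
python3 - <<'E'
from cell import *
import cv2,numpy as np
d=snapshot("scene");np.savez("scene1.npz",**d);s=d["color"]
cv2.imwrite("pics/c4.png",cv2.resize(s[130:370,280:500],None,fx=2.4,fy=2.4))
E
```

```text
t: 3.8
tool_pos: [0.5146, 0.2175, 0.3268]
tcp_rot: [0.0, -0.0, 1.0, 0.0]
force: [-0.5, -0.1, -2.5]
gripper_width: 0.0261
```

View pics/c4.png

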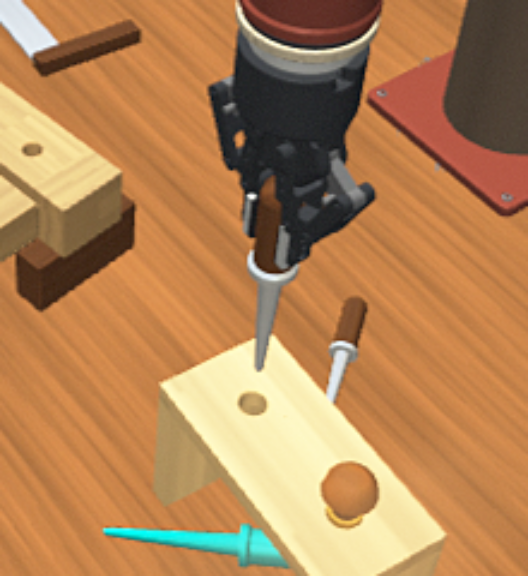

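The pin is held upright and clear of the rack, with its tip at scene (388,283). The awl is untouched. I check the tip's location and carry the pin on.

```bash
python3 -m creep '[{"dp":[0.09,-0.16,0],"turn":0},{"dp":[0.09,-0.36,0],"turn":0},{"dp":[0.09,-0.56,0],"turn":0},{"dp":[0.09,-0.76,0],"turn":0},{"dp":[0.09,-0.96,0],"turn":0},{"dp":[0.09,-0.96,0],"turn":0}]' && python3 -m creep '[{"dp":[0,-0.2,0],"turn":-0.16},{"dp":[0,-0.4,0],"turn":-0.322},{"dp":[0,-0.4,0],"turn":-0.322},{"dp":[0,-0.4,0],"turn":-0.322},{"dp":[0,-0.4,0],"turn":-0.322},{"dp":[0,-0.4,0],"turn":-0.322}]'
python3 - <<'E'
from h import *
from cell import *
d=load("scene",1)
for z in(.18,.186,.19):print(z,ray(d,388,283,z), ray(d,391.5,240,z+.11))
for n in("scene","top"):
    s=snapshot(n);np.savez(f"{n}2.npz",**s)
    print(n,proj(s,np.array([.492,-.124,.12])),proj(s,np.array([.492,-.124,.186])))
    if n=="scene":a=cv2.resize(s["color"][90:240,220:370],None,fx=3.5,fy=3.5)
cv2.imwrite("pics/c5.png",a)
E
```

```text
t: 4.45
tool_pos: [0.4907, -0.028, 0.3237]
tcp_rot: [-0.002, 0.003, 1.0, -0.001]
force: [0.7, 1.1, -2.2]
gripper_width: 0.0259
t: 5.05
tool_pos: [0.4922, -0.1208, 0.3259]
tcp_rot: [-0.001, -0.085, 0.996, 0.0]
force: [0.6, 0.6, -2.7]
gripper_width: 0.0259
0.18 [0.5076871 0.2154028 0.18     ] [0.50998785 0.21143381 0.29      ]
0.186 [0.51102186 0.21876136 0.186     ] [0.51380329 0.21532784 0.296     ]
0.19 [0.51324503 0.22100039 0.19      ] [0.51634692 0.21792385 0.3       ]
scene [292.25604718 191.86803821] [291.41155418 168.55848311]
top [372.91865467 241.39262439] [376.6293807 236.6060879]
```

View pics/c5.png

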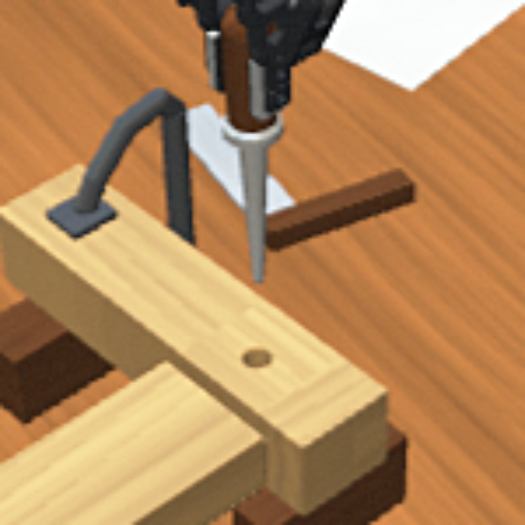

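The tip (scene 294,170.6) stands right above the hole (293.4,192.3), consistent with the calculation. I hold still for a settled reading.

```bash
for i in 1 2; do python3 -m creep '[{"dp":[0,0,0],"turn":0}]' | sed -n 2,4p; done
```

```text
tool_pos: [0.4924, -0.1214, 0.3266]
tcp_rot: [0.0, -0.085, 0.996, -0.0]
force: [0.4, -0.3, -3.1]
tool_pos: [0.4924, -0.1218, 0.3267]
tcp_rot: [0.0, -0.085, 0.996, -0.0]
force: [0.7, -0.0, -2.4]
```

```bash
python3 -m creep '[{"dp":[-0.013,-0.009,0.1],"turn":0},{"dp":[-0.013,-0.009,0.22],"turn":0},{"dp":[-0.013,-0.009,0.25],"turn":0},{"dp":[-0.013,-0.009,0.265],"turn":0},{"dp":[-0.013,-0.009,0.28],"turn":0},{"dp":[-0.013,-0.009,0.295],"turn":0},{"dp":[-0.013,-0.009,0.304],"turn":0},{"dp":[-0.013,-0.009,0.304],"turn":0}]'; for i in 1 2 3 4; do python3 -m creep '[{"dp":[0,0,0.008],"turn":0},{"dp":[0,0,0.012],"turn":0}]' | sed -n 2,4p; done
```

```text
t: 6.15
tool_pos: [0.4959, -0.1241, 0.2508]
tcp_rot: [0.0, -0.085, 0.996, -0.0]
force: [0.1, 0.3, -2.3]
gripper_width: 0.0263
tool_pos: [0.4959, -0.1241, 0.2477]
tcp_rot: [0.0, -0.085, 0.996, -0.0]
force: [-0.3, 0.5, -2.8]
tool_pos: [0.4958, -0.1241, 0.2443]
tcp_rot: [-0.0, -0.085, 0.996, 0.0]
force: [-0.0, -0.4, -1.6]
tool_pos: [0.4963, -0.124, 0.2418]
tcp_rot: [0.001, -0.085, 0.996, -0.0]
force: [0.6, 1.3, -0.8]
tool_pos: [0.4964, -0.1239, 0.2387]
tcp_rot: [0.001, -0.085, 0.996, 0.0]
force: [3.4, 1.5, 0.5]
```

```bash
for i in 1 2 3; do python3 -m creep '[{"dp":[0,0,0.004],"turn":0},{"dp":[0,0,0.008],"turn":0}]' | sed -n 2,4p; done
```

```text
tool_pos: [0.4964, -0.1239, 0.2369]
tcp_rot: [0.001, -0.085, 0.996, 0.0]
force: [1.9, 3.0, 1.1]
tool_pos: [0.4963, -0.1239, 0.2352]
tcp_rot: [0.001, -0.085, 0.996, 0.0]
force: [2.7, 2.4, 4.1]
tool_pos: [0.4961, -0.1239, 0.2329]
tcp_rot: [0.0, -0.085, 0.996, 0.0]
force: [1.9, 2.5, 3.6]
```

```bash
for i in 1 2 3; do python3 -m creep '[{"dp":[0.0004,0.0006,0.004],"turn":0},{"dp":[0.0008,0.0006,0.008],"turn":0},{"dp":[0.001,0.0006,0.012],"turn":0},{"dp":[0.001,0.0006,0.016],"turn":0}]' | sed -n 2,4p; done
cat > g.py <<'E'
from h import *
from cell import snapshot,sense
d=snapshot("scene");X=cloud(d);g=d["color"].astype(int)
def rect(z,lo):
    m=(abs(X[...,2]-z)<.0035)&(g[...,2]>140)&(X[...,0]>.2)&(X[...,0]<.9)&(X[...,1]<.05)
    k,l,st,_=cv2.connectedComponentsWithStats(m.astype(np.uint8));return X[l==1+st[1:,4].argmax()][:,:2]
P=rect(.111,0)-[.492,-.124];q=np.radians(9.65);e=np.array([np.cos(q),np.sin(q)]);f=np.array([-e[1],e[0]])
a=P@e;b=P@f;far=np.percentile(a[(a>.2)],97)
print("rail far end (mm)",round(far*1e3,2),np.round(sense()["force"],1),np.round(sense()["wrist_torque"],2))
E
python3 - <<'E'
import h;o=h.load
src=open('g.py').read().replace('from cell import snapshot,sense','sense=lambda:{"force":0,"wrist_torque":0};snapshot=lambda n:load(n,0)')
exec(src)
E
python3 g.py
```

```text
tool_pos: [0.4957, -0.1239, 0.2285]
tcp_rot: [0.0, -0.085, 0.996, 0.0]
force: [3.4, 3.9, 3.1]
tool_pos: [0.4954, -0.1238, 0.2245]
tcp_rot: [0.0, -0.085, 0.996, -0.0]
force: [4.0, 2.9, 2.8]
tool_pos: [0.4952, -0.1237, 0.2205]
tcp_rot: [0.0, -0.085, 0.996, -0.0]
force: [4.9, 3.1, 2.6]
rail far end (mm) 249.74 0 0
rail far end (mm) 248.29 [4.1 2.2 1.4] [ 0.82 -1.29  0.01]
```

```bash
for i in 1 2 3; do python3 -m creep '[{"dp":[0,0.0008,0.004],"turn":0},{"dp":[0,0.0015,0.008],"turn":0},{"dp":[0,0.002,0.012],"turn":0},{"dp":[0,0.002,0.016],"turn":0}]' | sed -n 2,4p; done;python3 g.py
```

```text
tool_pos: [0.495, -0.1234, 0.2165]
tcp_rot: [0.0, -0.085, 0.996, -0.0]
force: [4.9, 2.3, 2.3]
tool_pos: [0.4949, -0.1229, 0.2125]
tcp_rot: [0.0, -0.085, 0.996, -0.0]
force: [4.7, 0.6, 2.7]
tool_pos: [0.4948, -0.1224, 0.2085]
tcp_rot: [-0.0, -0.085, 0.996, -0.0]
force: [4.5, 0.7, 2.6]
rail far end (mm) 247.15 [ 5.  -0.5  1.8] [-0.   -1.27 -0.01]
```

```bash
for i in 1 2 3 4; do python3 -m creep '[{"dp":[0,0,0.004],"turn":0},{"dp":[0,0,0.008],"turn":0},{"dp":[0,0,0.012],"turn":0},{"dp":[0,0,0.012],"turn":0}]' | sed -n 2,4p; done;python3 g.py
```

```text
tool_pos: [0.4947, -0.1223, 0.2053]
tcp_rot: [-0.0, -0.085, 0.996, -0.0]
force: [4.2, -0.0, 1.5]
tool_pos: [0.4947, -0.1223, 0.2023]
tcp_rot: [-0.0, -0.085, 0.996, 0.0]
force: [3.4, 0.4, 1.8]
tool_pos: [0.4947, -0.1223, 0.1993]
tcp_rot: [-0.0, -0.085, 0.996, -0.0]
force: [4.2, -0.7, 1.9]
tool_pos: [0.4946, -0.1223, 0.1963]
tcp_rot: [-0.0, -0.085, 0.996, -0.0]
force: [2.6, -0.1, 2.4]
rail far end (mm) 245.82 [ 3.6 -0.1  2. ] [-0.14 -0.74 -0.  ]
```

```bash
for i in 1 2 3 4; do python3 -m creep '[{"dp":[0,0,0.004],"turn":0},{"dp":[0,0,0.008],"turn":0},{"dp":[0,0,0.008],"turn":0}]' | sed -n 2,4p; done;python3 g.py
```

```text
tool_pos: [0.4948, -0.1224, 0.1949]
tcp_rot: [-0.0, -0.085, 0.996, -0.0]
force: [1.7, -0.6, 5.6]
tool_pos: [0.495, -0.1224, 0.1938]
tcp_rot: [0.0, -0.085, 0.996, -0.0]
force: [-0.5, 0.9, 10.2]
tool_pos: [0.4952, -0.1225, 0.1928]
tcp_rot: [0.001, -0.085, 0.996, -0.0]
force: [-2.7, 1.6, 16.3]
tool_pos: [0.4954, -0.1226, 0.1919]
tcp_rot: [0.001, -0.085, 0.996, -0.001]
force: [-4.6, 1.3, 22.8]
rail far end (mm) 245.85 [-4.6  2.1 21.7] [ 0.55  0.83 -0.02]
```

Run:
```python
from cell import *
from h import *
d=snapshot("scene");np.savez("scene3.npz",**d);o=load("scene",0)
X=cloud(d);g=d["color"].astype(int);e=np.array([np.cos(.1684),np.sin(.1684)]);f=np.array([-e[1],e[0]])
for d_ in(o,d):
    X=cloud(d_);L=(X[...,:2]-[.492,-.124])
    a=L@e;b=L@f;g=d_["color"].astype(int)
    leg=(abs(X[...,2]-.12)<.003)&(abs(a)<.06)&(b<-.01)&(b>-.07)&(g[...,2]>140)
    rail=(abs(X[...,2]-.111)<.003)&(a>.02)&(abs(b)<.04)&(g[...,2]>140)
    print([round(float(np.percentile(v,p))*1e3,1) for v,p in((a[leg],1),(a[leg],99),(a[rail],1),(a[rail],99))])
A=[cv2.resize(i["color"][170:270,180:330],(390,260),interpolation=cv2.INTER_CUBIC) for i in(o,d)]
B=[cv2.resize(i["color"][200:240,255:315],(390,260),interpolation=cv2.INTER_CUBIC) for i in(o,d)]
cv2.imwrite("pics/c6.png",np.vstack([np.hstack(A),np.hstack(B)]))
```

```text
[-38.7, 31.2, 38.2, 249.6]
[-36.1, 32.1, 32.8, 245.4]
```

View pics/c6.png

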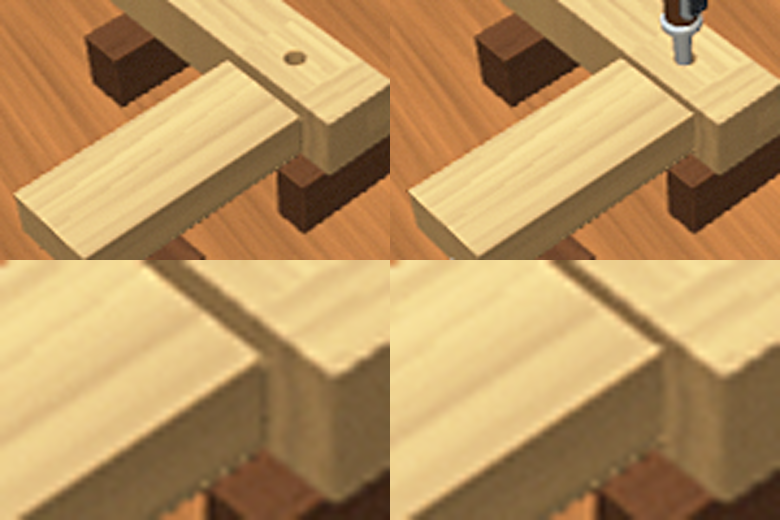

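The seam is visibly closed (gap at crop ~(250,340) before, ~(650,335) after). The rail moved about 4 mm and then stopped while the push climbed from 5 to 25 N, so the shoulder is tight. I unload the arm without pulling the pin, then let go.

```bash
python3 -m creep '[{"dp":[0,0,-0.006],"turn":0},{"dp":[0,0,-0.012],"turn":0},{"dp":[0,0,-0.012],"turn":0}]' | sed -n 2,4p; python3 g.py
python3 -m creep '[{"dp":[0,0,0],"turn":0},{"dp":[0,0,0],"turn":0},{"dp":[0,0,0],"turn":0},{"dp":[0,0,0],"turn":0},{"dp":[0,0,0],"turn":0},{"dp":[0,0,0],"turn":0}]' 1; python3 g.py
```

```text
tool_pos: [0.4948, -0.1226, 0.1921]
tcp_rot: [0.0, -0.085, 0.996, -0.0]
force: [1.1, -1.4, 7.2]
rail far end (mm) 245.86 [-0.1 -1.2  7.8] [-0.13 -0.36 -0.02]
t: 13.95
tool_pos: [0.4947, -0.1222, 0.1914]
tcp_rot: [-0.0, -0.085, 0.996, 0.0]
force: [0.0, 0.6, 0.3]
gripper_width: 0.0857
rail far end (mm) 245.97 [-0.2 -0.1 -0.6] [0.05 0.03 0.01]
```

Released cleanly with zero residual force. I retreat straight up, move away and check.

```bash
python3 -m creep '[{"dp":[0,0,-0.1],"turn":0},{"dp":[0,0,-0.25],"turn":0},{"dp":[0,0,-0.45],"turn":0},{"dp":[0,0,-0.6],"turn":0},{"dp":[0,0,-0.6],"turn":0}]' && python3 -m creep '[{"dp":[0.2,0.1,0],"turn":0},{"dp":[0.35,0.3,0],"turn":0},{"dp":[0.35,0.5,0],"turn":0},{"dp":[0.35,0.6,0],"turn":0},{"dp":[0.35,0.6,0],"turn":0},{"dp":[0.35,0.6,0],"turn":0},{"dp":[0.35,0.6,0],"turn":0},{"dp":[0.35,0.6,0],"turn":0}]'
python3 g.py
python3 - <<'E'
from cell import *
import cv2,numpy as np
s=snapshot("scene")["color"];t=snapshot("top")["color"]
cv2.imwrite("pics/c7.png",np.hstack([cv2.resize(s[60:420,150:490],(400,424)),cv2.resize(t[120:360,160:400],(400,424))]))
E
```

```text
t: 14.5
tool_pos: [0.4972, -0.1233, 0.3488]
tcp_rot: [0.005, -0.085, 0.996, -0.003]
force: [0.4, -0.4, -0.2]
gripper_width: 0.0853
t: 15.3
tool_pos: [0.3835, 0.0098, 0.3412]
tcp_rot: [-0.0, -0.084, 0.996, -0.0]
force: [0.1, 0.1, 0.1]
gripper_width: 0.0854
rail far end (mm) 245.68 [-0.2 -0.1  0.1] [0.03 0.02 0.04]
```

View pics/c7.png

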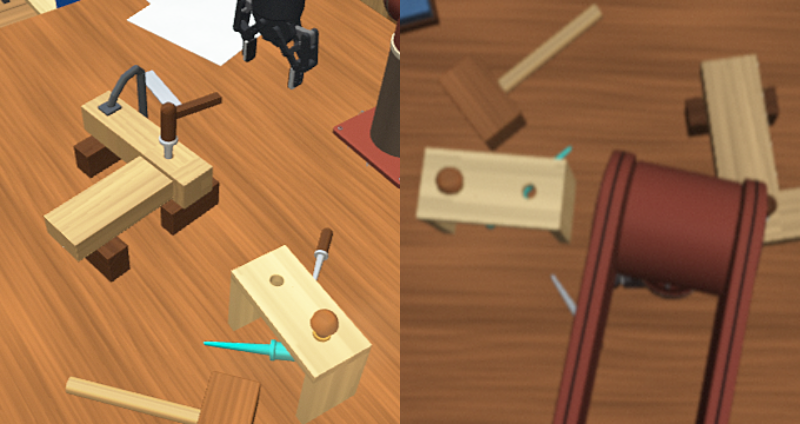

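The pin stands wedged upright in the leg (crop 168,130) and the seam is shut. The awl, mallet and square are undisturbed and the arm is clear.

```bash
python3 -c "from cell import job_done;print(job_done())"
```

```text
the job is handed in; nothing more can be done
None
```

I took the pin from the rack and drove it about 69 mm down through the offset holes, correcting sideways by force. It drew the rail in about 4 mm, then the rail stopped. The push climbed from about 5 N to about 25 N over the last 4 mm, a little past the 20 N mark, and I stopped there. I let go and handed in at about 15 s.

**Last checks:**
- The seam looked shut, and the rail's far end read 245.7 mm from the hole. It would be 247 mm when shut, and the difference is within my measuring error.
- The rail stayed put after release, the pin stands wedged upright, and the force on the arm was about zero.
- The awl, mallet and square looked undisturbed.

**What was not as clean:**
- **Rail pulled by the arm:** From about 40 to 64 mm deep I read about 3–5 N of sideways force at the wrist, roughly the rail's drag. So the arm held the pin steady against part of the rail's drag, while the pin's taper drew the rail in.
- **Lookalikes:** The two loose lookalikes (turquoise and small dark) fell over by themselves at the start. The arm was never near them.
- **Refused call:** One move call was refused because a row lacked "turn". The arm did not move.

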